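# Change the solder reel on the stand and weigh the used one

### The job

Change over the solder: first lift the part-used blue reel off the stand's spindle and set it gently and upright in the middle of the balance pan, letting go so that it is weighed, and leave it there. Then load the full blue reel of silver solder onto the empty spindle, lowering it fully down onto the stand rather than letting it drop. Leave the white reel of copper foil standing where it is.

Things in the scene. Friction and masses are not known exactly. Their poses are not given: they have to be found in the camera images.
- part_reel: Part-used solder reel: blue plastic, thin silver winding (40 mm across), 160 to 260 g. It starts seated on the stand, spindle through its bore. 76 mm tall: flanges 64 mm across at heights 0-5 and 43-48 mm; above them a collar 36 mm across (48-76 mm) to grip from above; 20 mm bore right through. Origin: on the bore's axis at the underside; z up along the bore.
- full_reel: Full solder reel: blue plastic, thick silver winding (58 mm across), 280 to 460 g, standing upright on the bench. 76 mm tall: flanges 64 mm across at heights 0-5 and 43-48 mm; above them a collar 36 mm across (48-76 mm) to grip from above; 20 mm bore right through. Origin: on the bore's axis at the underside; z up along the bore.
- foil_reel: White reel with copper-coloured foil, same shape and size as the solder reels, standing upright on the bench; not to be used. It and the full reel may change places between starts; their axes are at least 100 mm apart. Origin: on its axis at the underside; z up.
- seat (a point): Reel stand (fixed yellow disc, 130 mm across, 18 mm high, upright steel spindle in the middle): point on the spindle axis at the disc's top face, where a loaded reel's underside rests. Spindle 14 mm thick, 88 mm tall above this point, top 12 mm tapering to 6 mm; a seated reel leaves 12 mm showing. Stand and balance may change places between starts.
- spindle_tip (a point): Top end of the stand's spindle, 88 mm above the seat.
- pan_top (a point): Spring balance (fixed blue housing 150 x 150 mm, 56 mm high, white scale window): centre of the upper face of its round aluminium pan's floor. Pan 150 mm across, flat floor 144 mm wide, rim 6 mm above the floor. The floor is 88 mm above the bench when empty. z up.
- pan (a joint): How far the balance pan is pressed down, m: 0 empty, 0.022 at its bottom stop. Spring of about 600 N/m after the first 0.8 N; the part-used reel alone presses it down 1 to 4 mm. It must not be pushed or knocked further than 0.020.

How it is judged:
By the outcome, as a careful person would: the job done as asked, in the order asked, and still so for the second after the job is handed in, with the robot touching nothing.
It also fails if it takes over 69 s, if anything falls off the work surface, if the arm or the gripper's body presses on something with over 40 N, if the wrist force passes 120 N, or if a joint passes its speed limit or range.

### The arm

A 7-joint arm with a two-finger parallel gripper is mounted at the origin on the work surface. World frame = base frame: x ahead of the robot, y to its left, z up, the work surface at z = 0. Lengths are in m, angles in rad, forces in N, time in s.
With the tool pointing down it reaches from about 0.425 to 0.875 m from the base axis. Payload 4.7 kg.
Tool frame: the origin (TCP) lies between the finger pads; the fingertips stand 11 mm ahead of it and the grasp point (between the pads) lies 8 mm behind it; z points along the fingers, y is the line along which they close (so a half turn about z gives the same grasp; the last joint's range is limited). The gripper opens to 87 mm and grips with 3 to 60 N. Pads are 19 mm wide; open, the fingers measure 117 mm over their backs; the gripper's body (75 mm by 190 mm) begins 51 mm behind the grasp point.
Start: joints at [-1.169, 0.321, -0.07, 1.45, 0.023, 1.371, -0.057], TCP at [0.246, 0.602, 0.234] pointing down, gripper open.
Joint ranges: [-2.86, 2.86], [-0.3, 2.09], [-1.38, 1.24], [0.06, 2.45], [-1.56, 4.7], [0.09, 2.05], [-2.69, 2.69]. Speed limits (rad/s): [2.57, 2.57, 3.14, 3.14, 3.14, 3.14, 3.14].

### API

Orientations are given as a rotation vector (axis times angle).
In Python, from bench import ctrl gives the robot as it stands. The module is installed in compiled form; this text tells all that it offers.
- The arm moves only by the shell command python3 -m inch 'ROWS' [FORCE]. ROWS is JSON, a list of rows, each an object with "slide": the shift along the tool's x, y, z scaled (see below), a list of three; "angular": the turn, a rotation vector about the tool's x, y, z scaled (see below), a list of three; "claw": the opening, from -1 (shut) to 1 (fully open). In form: [{"slide": [tx, ty, tz], "angular": [rx, ry, rz], "claw": claw}, ...]. A call has 1 to 10 rows; each row is the pose to reach, as a shift and turn from the pose commanded when the call began, along the tool's axes at that moment; what a row does not reach only later rows make up. The controller multiplies each number of a shift by 0.25 m and each number of a turn by 30 degrees. A row lasts 1/10 s, in which the tool goes at most 50 mm and 8.59 degrees, less where a joint would pass 70% of its speed; a pose out of reach is approached as far as the arm can. A call with a number of a shift or a turn outside -1 to 1 is refused whole. A call with a gripper value outside its range is refused whole. The fingers move at their own pace and stop on an object; FORCE is the grip in N (left out, the last holds). Time passes only in rows, so rows that repeat a pose let the fingers close. It gives the time, the measured TCP pose, the force, the opening and the grip force at its end, in the units of the state.
- ctrl.get_state(): the state, without advancing time (a new reading comes with each control period).
- ctrl.get_image(name): name is "side" or "top"; returns a dict with "color" (420x560x3 uint8, red, green, blue), "depth" (420x560 float32, m along the optical axis (not along the pixel's ray), 0 where there is no reading), "camera_matrix" (3x3 intrinsics, pixels), "dist_coeffs" ([k1, k2, p1, p2, k3] as OpenCV has them; the pictures are not rectified), "extrinsics" (4x4, takes a point from camera to world coordinates). Camera axes: x right, y up, looking along -z (the intrinsics and any distortion apply to the point x, -y, -z); pixel columns grow to the right and rows downward; lengths in m; the calibration is good to about 2 mm. A picture is of the moment at which its call begins.
- ctrl.close_job(): hands the job in; it is judged then, once.
Trained networks look in the newest picture that a camera, given by its name, has taken for a name from the list of things; names that differ only in an ending like _2 or _b are one class to them, and where a whole thing is asked for, a point or a joint stands for the part that bears it (a point fixed in the world has none). Each returns a list of dicts, best first, with "confidence" (0 to 1); they miss things now and then, are a little off and sometimes report something else, mostly with a low value. They report only what shows in the picture. A call takes as long as a camera call.
- ctrl.find_in(query, camera): "bbox" ([centre column, centre row, width, height] in pixels, round what is visible of it).
- ctrl.outline_of(query, camera): "mask" (420x560 bool, what is visible of it) and "bbox" ([centre column, centre row, width, height] in pixels, round what is visible of it).
The state is a dict: "time": time; "joint_positions": joint angles; "qd": joint speeds; "joint_torque": joint torques, N m; "position": TCP position; "tool_rot": TCP orientation; "ft_force": force on the tool from outside, world axes, zero at the start; "torque": the same for the moment, N m; "grip_width": opening from 0.0 (shut) to 1.0 (fully open); "grip_force": force on a finger pad.
Only numpy, scipy, OpenCV 4.12 (cv2) and the standard library are available. Lean on these libraries where they do the work, as an engineer would, in place of code of your own. Each camera call takes 0.05 s, during which the arm holds its last target. There are 200 camera calls.

## Working session

There is one attempt and no reset: what is moved stays moved. The work goes in short steps, Python scripts to look and compute and a shell command to move; the robot and the scene stay as the last step left them, time stands still between calls to the robot, and variables do not carry over. Pictures are saved under pics/ and viewed, at most 10 in all, crops included, and the job is handed in when it is done.

```bash
mkdir -p pics; cat > h.py <<'E'
import numpy as np, cv2
from bench import ctrl
from scipy.spatial.transform import Rotation as R
def cloud(im):
    d=im["depth"];h,w=d.shape
    v,u=np.mgrid[:h,:w]
    p=cv2.undistortPoints(np.stack([u,v],-1).reshape(-1,1,2).astype(float),im["camera_matrix"],im["dist_coeffs"]).reshape(h,w,2)
    P=np.stack([p[...,0]*d,-p[...,1]*d,-d],-1)
    E=im["extrinsics"]
    W=P@E[:3,:3].T+E[:3,3]; W[d<=0]=np.nan
    return W
def snap(name,f):
    im=ctrl.get_image(name); cv2.imwrite(f"pics/{f}.png",im["color"][...,::-1]); return im
def fitc(xy):
    A=np.c_[2*xy,np.ones(len(xy))];s=np.linalg.lstsq(A,(xy**2).sum(1),rcond=None)[0]
    return s[:2],np.sqrt(s[2]+s[0]**2+s[1]**2)
def st():
    s=ctrl.get_state();print("t",round(s["time"],2),"pos",np.round(s["position"],4),"rot",np.round(s["tool_rot"],3),"f",np.round(s["ft_force"],2),"gw",round(s["grip_width"],3),"gf",round(s["grip_force"],1),"q",np.round(s["joint_positions"],2))
    return s
E
python3 - <<'E'
from h import *
s=st();print(np.round(R.from_rotvec(s["tool_rot"]).as_matrix(),3))
for c in("top","side"):
    im=snap(c,c+"0");W=cloud(im)
    print(c,im["extrinsics"].round(3).tolist())
    for q in("part_reel","full_reel","foil_reel","pan","seat","spindle_tip"):
        for o in ctrl.outline_of(q,c)[:2]:
            m=o["mask"];P=W[m];P=P[~np.isnan(P[:,0])]
            if len(P): print(q,round(o["confidence"],2),np.round(o["bbox"]),np.median(P,0).round(3),P.min(0).round(3),P.max(0).round(3))
E
```

```text
t 0.0 pos [0.2456 0.6012 0.2324] rot [-6.050e-01 -3.082e+00  3.000e-03] f [ 0.43  0.1  -0.01] gw 1.001 gf 0.0 q [-1.17  0.32 -0.07  1.45  0.02  1.37 -0.06]
[[-0.926  0.378 -0.001]
 [ 0.378  0.926 -0.002]
 [-0.    -0.002 -1.   ]]
top [[-0.026, 0.998, -0.062, 0.464], [-1.0, -0.026, -0.011, 0.021], [-0.013, 0.062, 0.998, 1.096], [0.0, 0.0, 0.0, 1.0]]
part_reel 0.68 [180. 230.  32.  23.] [0.494 0.298 0.067] [0.464 0.276 0.018] [0.528 0.351 0.107]
full_reel 0.64 [410. 237.  26.  26.] [ 0.464 -0.26   0.049] [ 0.434 -0.298 -0.   ] [ 0.494 -0.236  0.082]
foil_reel 0.85 [411. 179.  36.  25.] [ 0.604 -0.272  0.049] [ 0.575 -0.324 -0.002] [ 0.647 -0.248  0.08 ]
pan 0.8 [288. 196.  62.  58.] [0.568 0.029 0.089] [ 0.495 -0.048 -0.002] [0.639 0.112 0.099]
pan 0.27 [183. 232.  51.  46.] [0.496 0.295 0.018] [ 0.43   0.241 -0.003] [0.557 0.375 0.108]
seat 0.73 [183. 232.  49.  49.] [0.494 0.294 0.018] [ 0.431  0.241 -0.005] [0.557 0.376 0.108]
spindle_tip 0.8 [182. 234.  51.  52.] [0.494 0.293 0.018] [ 0.431  0.241 -0.003] [0.558 0.371 0.108]
side [[0.981, 0.145, -0.126, 0.415], [-0.192, 0.705, -0.683, -0.596], [-0.01, 0.694, 0.72, 0.733], [0.0, 0.0, 0.0, 1.0]]
part_reel 0.71 [245. 140.  24.  32.] [0.495 0.292 0.065] [0.466 0.273 0.001] [0.528 0.428 0.097]
full_reel 0.77 [274. 357.  36.  49.] [ 0.462 -0.283  0.048] [ 0.431 -0.302 -0.002] [ 0.495 -0.223  0.079]
foil_reel 0.96 [355. 348.  38.  45.] [ 0.602 -0.293  0.048] [ 0.577 -0.312 -0.001] [ 0.648 -0.234  0.079]
pan 0.57 [296. 200.  68.  56.] [0.568 0.025 0.087] [ 0.494 -0.049  0.055] [0.642 0.103 0.096]
seat 0.71 [247. 150.  48.  50.] [0.493 0.277 0.017] [ 0.432  0.238 -0.002] [0.561 0.376 0.103]
spindle_tip 0.8 [243. 146.  47.  52.] [0.49  0.278 0.017] [ 0.431  0.238 -0.004] [0.561 0.389 0.106]
```

```bash
cd pics; python3 -c "
import cv2,numpy as np
a=np.hstack([cv2.imread('top0.png'),cv2.imread('side0.png')]);cv2.imwrite('both0.png',cv2.resize(a,(800,300),interpolation=cv2.INTER_AREA))"
```

```text
(no output)
```

View pics/top0.png

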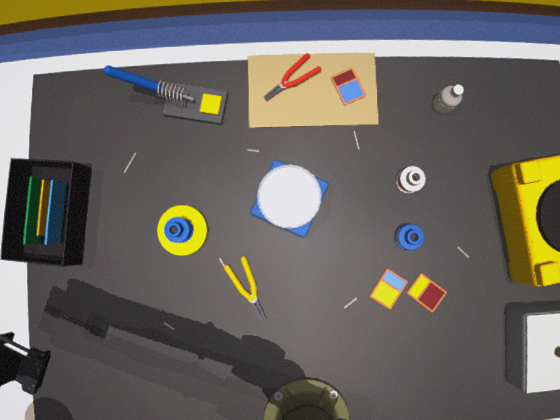

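View pics/side0.png

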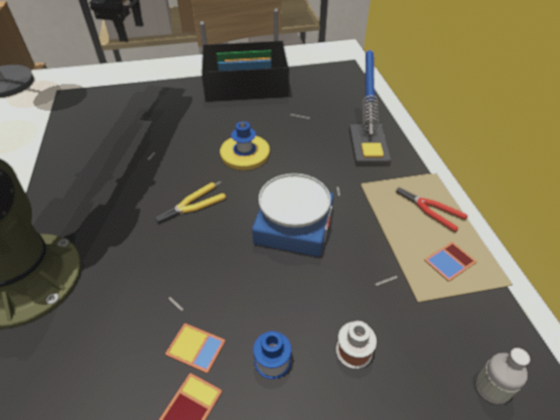

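Top view: yellow stand with the part reel at (182,230), balance at (290,197), full blue reel at (410,237), white foil reel at (411,180). The networks agree. Next I'll refine the axes.

```bash
python3 - <<'E'
from h import *
from scipy.optimize import least_squares
def fixed(xy,r):
    s=least_squares(lambda c:np.hypot(*(xy-c).T)-r,xy.mean(0),loss="soft_l1",f_scale=.001);return s.x
for c in("top","side"):
    im=ctrl.get_image(c);W=cloud(im).reshape(-1,3);hsv=cv2.cvtColor(im["color"],cv2.COLOR_RGB2HSV).reshape(-1,3)
    def band(c0,r,z0,z1):
        return W[(np.hypot(W[:,0]-c0[0],W[:,1]-c0[1])<r)&(W[:,2]>z0)&(W[:,2]<z1)]
    def disc(P,n):  # centre from min enclosing circle
        (x,y),r=cv2.minEnclosingCircle(P[:,:2].astype(np.float32)); print(c,n,len(P),"enc",round(x,4),round(y,4),round(r,4),"mean",P.mean(0).round(4))
    disc(band((.494,.297),.09,.014,.022),"stand")
    disc(band((.494,.297),.05,.058,.07),"part flange")
    disc(band((.494,.297),.03,.089,.098),"part collar")
    disc(band((.494,.297),.03,.10,.112),"tip")
    disc(band((.464,-.268),.05,.042,.054),"full flange")
    disc(band((.464,-.268),.03,.071,.082),"full collar")
    disc(band((.604,-.28),.05,.042,.054),"foil flange")
    disc(band((.568,.028),.09,.091,.099),"pan rim")
    disc(band((.568,.028),.09,.084,.099),"pan all")
    print(np.median(band((.568,.028),.05,.07,.1),0))
E
```

```text
top stand 1284 enc 0.4954 0.3055 0.0655 mean [0.494  0.3006 0.0184]
top part flange 307 enc 0.4954 0.3063 0.0317 mean [0.4949 0.3028 0.066 ]
top part collar 125 enc 0.4954 0.3063 0.0175 mean [0.4951 0.3063 0.0938]
top tip 12 enc 0.5011 0.3037 0.0094 mean [0.4975 0.3025 0.1027]
top full flange 321 enc 0.4629 -0.2697 0.0331 mean [ 0.4631 -0.2651  0.0486]
top full collar 131 enc 0.4627 -0.2698 0.0187 mean [ 0.4629 -0.2696  0.0762]
top foil flange 318 enc 0.6077 -0.2801 0.0328 mean [ 0.6055 -0.2758  0.0486]
top pan rim 543 enc 0.5666 0.0294 0.0747 mean [0.5638 0.0286 0.0931]
top pan all 3046 enc 0.5666 0.0294 0.0747 mean [0.5667 0.0295 0.0892]
[0.56765581 0.02797796 0.08867148]
side stand 852 enc 0.4962 0.3044 0.0662 mean [0.4957 0.2899 0.0179]
side part flange 188 enc 0.4971 0.3052 0.0329 mean [0.4959 0.2958 0.0663]
side part collar 95 enc 0.4959 0.3065 0.0191 mean [0.4963 0.3025 0.0935]
side tip 10 enc 0.4978 0.3058 0.0051 mean [0.4968 0.3046 0.1027]
side full flange 650 enc 0.4628 -0.2702 0.0324 mean [ 0.4621 -0.2778  0.0481]
side full collar 268 enc 0.4638 -0.2703 0.0184 mean [ 0.4633 -0.2712  0.0753]
side foil flange 618 enc 0.6086 -0.2811 0.0322 mean [ 0.6042 -0.2881  0.0479]
side pan rim 290 enc 0.5682 0.0274 0.0759 mean [0.5683 0.0226 0.0928]
side pan all 2959 enc 0.568 0.0273 0.076 mean [0.5676 0.0259 0.0879]
[0.56752604 0.02599312 0.08720116]
```

```bash
python3 -m inch '[{"slide":[-0.14,-0.07,0],"angular":[0,0,-0.15],"claw":1},{"slide":[-0.28,-0.14,0],"angular":[0,0,-0.3],"claw":1},{"slide":[-0.42,-0.21,0],"angular":[0,0,-0.45],"claw":1},{"slide":[-0.56,-0.28,0],"angular":[0,0,-0.6],"claw":1},{"slide":[-0.687,-0.359,0],"angular":[0,0,-0.74],"claw":1},{"slide":[-0.687,-0.359,0],"angular":[0,0,-0.74],"claw":1}]'
python3 - <<'E'
from h import *
for i in range(3):
    s=st();ctrl.get_image("top")
print(R.from_rotvec(s["tool_rot"]).as_matrix().round(4))
E
```

```text
time: 1.4
position: [0.3764, 0.448, 0.234]
tool_rot: [0.014, 3.138, -0.004]
ft_force: [0.4, -0.0, 0.1]
grip_width: 0.999
grip_force: 0.0
t 1.4 pos [0.3764 0.448  0.234 ] rot [ 0.014  3.138 -0.004] f [ 0.37 -0.    0.08] gw 0.999 gf 0.0 q [-0.91  0.18 -0.01  1.62  0.01  1.34  0.64]
t 1.45 pos [0.3737 0.451  0.234 ] rot [ 0.011  3.14  -0.   ] f [-0.53  0.13  0.75] gw 1.004 gf 0.0 q [-0.91  0.18 -0.01  1.62  0.    1.34  0.64]
t 1.5 pos [0.3716 0.4531 0.2339] rot [5.000e-03 3.141e+00 1.000e-03] f [-0.03  1.24  0.18] gw 0.996 gf 0.0 q [-0.92  0.18 -0.01  1.62  0.    1.34  0.64]
[[-1.0e+00  3.3e-03  1.0e-04]
 [ 3.3e-03  1.0e+00  8.0e-04]
 [-1.0e-04  8.0e-04 -1.0e+00]]
```

```bash
python3 -m inch '[{"slide":[-0.1,-0.12,0.06],"angular":[0,0,0],"claw":1},{"slide":[-0.2,-0.24,0.13],"angular":[0,0,0],"claw":1},{"slide":[-0.3,-0.36,0.2],"angular":[0,0,0],"claw":1},{"slide":[-0.4,-0.48,0.27],"angular":[0,0,0],"claw":1},{"slide":[-0.46,-0.55,0.31],"angular":[0,0,0],"claw":1},{"slide":[-0.499,-0.594,0.336],"angular":[0,0,0],"claw":1},{"slide":[-0.499,-0.594,0.336],"angular":[0,0,0],"claw":1},{"slide":[-0.499,-0.594,0.336],"angular":[0,0,0],"claw":1},{"slide":[-0.499,-0.594,0.336],"angular":[0,0,0],"claw":1}]'
python3 - <<'E'
from h import *
for i in range(3):
    s=st();ctrl.get_image("top")
print(R.from_rotvec(s["tool_rot"]).as_matrix().round(4))
E
```

```text
time: 2.45
position: [0.4945, 0.3079, 0.1504]
tool_rot: [-0.005, 3.141, 0.003]
ft_force: [-0.1, 0.8, -0.2]
grip_width: 0.995
grip_force: 0.0
t 2.45 pos [0.4945 0.3079 0.1504] rot [-5.000e-03  3.141e+00  3.000e-03] f [-0.09  0.83 -0.25] gw 0.995 gf 0.0 q [-0.7   0.23  0.11  1.74 -0.03  1.18  0.99]
t 2.5 pos [0.4946 0.3076 0.1504] rot [-5.000e-03  3.141e+00  2.000e-03] f [-0.61  1.01  0.01] gw 1.004 gf 0.0 q [-0.7   0.23  0.11  1.74 -0.03  1.18  0.99]
t 2.55 pos [0.4948 0.3072 0.1503] rot [-4.000e-03  3.141e+00  2.000e-03] f [-0.12  0.56  0.18] gw 1.001 gf 0.0 q [-0.7   0.23  0.11  1.74 -0.03  1.18  0.99]
[[-1.0e+00 -2.6e-03  7.0e-04]
 [-2.6e-03  1.0e+00  1.3e-03]
 [-7.0e-04  1.3e-03 -1.0e+00]]
```

```bash
python3 -m inch '[{"slide":[-0.002,-0.004,0.08],"angular":[0,0,0],"claw":1},{"slide":[-0.002,-0.004,0.16],"angular":[0,0,0],"claw":1},{"slide":[-0.002,-0.004,0.22],"angular":[0,0,0],"claw":1},{"slide":[-0.002,-0.004,0.26],"angular":[0,0,0],"claw":1},{"slide":[-0.002,-0.004,0.28],"angular":[0,0,0],"claw":1},{"slide":[-0.002,-0.004,0.28],"angular":[0,0,0],"claw":1},{"slide":[-0.002,-0.004,0.28],"angular":[0,0,0],"claw":1},{"slide":[-0.002,-0.004,0.28],"angular":[0,0,0],"claw":1}]' && python3 -m inch '[{"slide":[0,0,0],"angular":[0,0,0],"claw":-0.1},{"slide":[0,0,0],"angular":[0,0,0],"claw":-0.3},{"slide":[0,0,0],"angular":[0,0,0],"claw":-0.5},{"slide":[0,0,0],"angular":[0,0,0],"claw":-0.5},{"slide":[0,0,0],"angular":[0,0,0],"claw":-0.5},{"slide":[0,0,0],"angular":[0,0,0],"claw":-0.5},{"slide":[0,0,0],"angular":[0,0,0],"claw":-0.5},{"slide":[0,0,0],"angular":[0,0,0],"claw":-0.5}]' 25
python3 - <<'E'
from h import *
for i in range(3):
    s=st();ctrl.get_image("top")
E
```

```text
time: 3.4
position: [0.4967, 0.3045, 0.0805]
tool_rot: [0.001, 3.14, 0.002]
ft_force: [0.1, 0.8, 0.1]
grip_width: 1.004
grip_force: 0.0
time: 4.2
position: [0.4961, 0.3044, 0.0796]
tool_rot: [0.0, 3.142, 0.0]
ft_force: [-0.5, -0.4, -0.7]
grip_width: 0.402
grip_force: 25.0
t 4.2 pos [0.4961 0.3044 0.0796] rot [0.    3.142 0.   ] f [-0.52 -0.42 -0.75] gw 0.402 gf 25.0 q [-0.69  0.3   0.11  1.8  -0.04  1.04  1.  ]
t 4.25 pos [0.496  0.3044 0.0796] rot [0.    3.142 0.   ] f [-0.29  0.53 -0.2 ] gw 0.399 gf 25.0 q [-0.69  0.3   0.11  1.8  -0.04  1.04  1.  ]
t 4.3 pos [0.496  0.3043 0.0796] rot [0.    3.142 0.   ] f [ 1.5   1.18 -0.75] gw 0.4 gf 25.0 q [-0.69  0.3   0.11  1.8  -0.04  1.04  1.  ]
```

```bash
python3 -m inch '[{"slide":[0,0,-0.03],"angular":[0,0,0],"claw":-0.5},{"slide":[0,0,-0.09],"angular":[0,0,0],"claw":-0.5},{"slide":[0,0,-0.16],"angular":[0,0,0],"claw":-0.5},{"slide":[0,0,-0.24],"angular":[0,0,0],"claw":-0.5},{"slide":[0,0,-0.32],"angular":[0,0,0],"claw":-0.5},{"slide":[0,0,-0.4],"angular":[0,0,0],"claw":-0.5},{"slide":[0,0,-0.45],"angular":[0,0,0],"claw":-0.5},{"slide":[0,0,-0.48],"angular":[0,0,0],"claw":-0.5},{"slide":[0,0,-0.48],"angular":[0,0,0],"claw":-0.5},{"slide":[0,0,-0.48],"angular":[0,0,0],"claw":-0.5}]'
python3 - <<'E'
from h import *
for i in range(4):
    s=st();im=snap("side","lift")
a=cv2.imread("pics/lift.png")[60:260,150:400];cv2.imwrite("pics/lift_c.png",cv2.resize(a,None,fx=2.5,fy=2.5))
E
```

```text
time: 5.35
position: [0.4957, 0.3039, 0.1989]
tool_rot: [-0.0, -3.141, 0.001]
ft_force: [0.4, 0.7, -1.6]
grip_width: 0.398
grip_force: 25.0
t 5.35 pos [0.4957 0.3039 0.1989] rot [-0.000e+00 -3.141e+00  1.000e-03] f [ 0.44  0.74 -1.61] gw 0.398 gf 25.0 q [-0.7   0.19  0.12  1.68 -0.02  1.27  0.99]
t 5.4 pos [0.4956 0.3038 0.1985] rot [-1.00e-03 -3.14e+00  2.00e-03] f [ 0.18 -0.09 -2.47] gw 0.398 gf 25.0 q [-0.7   0.19  0.12  1.68 -0.02  1.27  0.99]
t 5.45 pos [0.4955 0.3038 0.1984] rot [-1.00e-03 -3.14e+00  2.00e-03] f [ 0.7   0.06 -2.63] gw 0.398 gf 25.0 q [-0.7   0.19  0.12  1.68 -0.02  1.27  0.99]
t 5.5 pos [0.4956 0.3038 0.1984] rot [-1.00e-03 -3.14e+00  2.00e-03] f [ 0.41  0.41 -1.98] gw 0.397 gf 25.0 q [-0.7   0.19  0.12  1.68 -0.02  1.27  0.99]
```

View pics/lift_c.png

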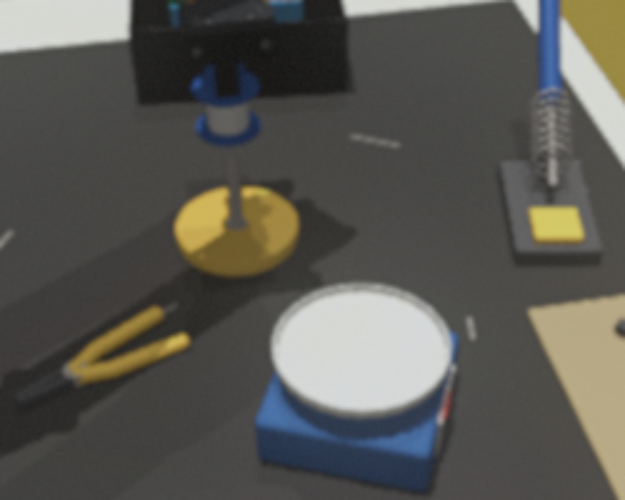

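The reel hangs upright at (228,105) in the crop, clear above the bare spindle. Next, over to the pan.

```bash
python3 -m inch '[{"slide":[-0.01,-0.04,0],"angular":[0,0,0],"claw":-0.5},{"slide":[-0.04,-0.14,0],"angular":[0,0,0],"claw":-0.5},{"slide":[-0.07,-0.28,0],"angular":[0,0,0],"claw":-0.5},{"slide":[-0.11,-0.43,0],"angular":[0,0,0],"claw":-0.5},{"slide":[-0.15,-0.58,0],"angular":[0,0,0],"claw":-0.5},{"slide":[-0.19,-0.73,0],"angular":[0,0,0],"claw":-0.5},{"slide":[-0.22,-0.86,0],"angular":[0,0,0],"claw":-0.5},{"slide":[-0.25,-0.95,0],"angular":[0,0,0],"claw":-0.5},{"slide":[-0.26,-1,0],"angular":[0,0,0],"claw":-0.5}]' && python3 -m inch '[{"slide":[-0.02,-0.07,0],"angular":[0,0,0],"claw":-0.5},{"slide":[-0.026,-0.1,0],"angular":[0,0,0],"claw":-0.5},{"slide":[-0.026,-0.1,0],"angular":[0,0,0],"claw":-0.5},{"slide":[-0.026,-0.1,0],"angular":[0,0,0],"claw":-0.5},{"slide":[-0.026,-0.1,0.04],"angular":[0,0,0],"claw":-0.5},{"slide":[-0.026,-0.1,0.08],"angular":[0,0,0],"claw":-0.5},{"slide":[-0.026,-0.1,0.11],"angular":[0,0,0],"claw":-0.5},{"slide":[-0.026,-0.1,0.12],"angular":[0,0,0],"claw":-0.5},{"slide":[-0.026,-0.1,0.12],"angular":[0,0,0],"claw":-0.5},{"slide":[-0.026,-0.1,0.12],"angular":[0,0,0],"claw":-0.5}]'
python3 - <<'E'
from h import *
for i in range(6):
    s=st();ctrl.get_image("top")
E
```

```text
time: 6.45
position: [0.5614, 0.0502, 0.1995]
tool_rot: [0.007, 3.141, -0.002]
ft_force: [0.4, -0.2, -1.7]
grip_width: 0.4
grip_force: 25.0
time: 7.45
position: [0.5677, 0.0292, 0.1697]
tool_rot: [0.0, 3.141, 0.0]
ft_force: [0.4, -0.5, -2.1]
grip_width: 0.398
grip_force: 25.0
t 7.45 pos [0.5677 0.0292 0.1697] rot [0.    3.141 0.   ] f [ 0.4  -0.53 -2.12] gw 0.398 gf 25.0 q [-0.38  0.19  0.32  1.75 -0.06  1.21  1.52]
t 7.5 pos [0.5678 0.0292 0.1699] rot [1.000e-03 3.141e+00 0.000e+00] f [-0.15 -0.89 -0.91] gw 0.401 gf 25.0 q [-0.38  0.19  0.32  1.75 -0.06  1.21  1.52]
t 7.55 pos [0.5678 0.0291 0.17  ] rot [1.000e-03 3.141e+00 0.000e+00] f [ 0.8   0.74 -1.58] gw 0.394 gf 25.0 q [-0.38  0.19  0.32  1.75 -0.06  1.21  1.52]
t 7.6 pos [0.5678 0.0292 0.17  ] rot [1.000e-03 3.141e+00 0.000e+00] f [-0.25 -0.7  -1.89] gw 0.4 gf 25.0 q [-0.38  0.19  0.32  1.75 -0.06  1.21  1.52]
t 7.65 pos [0.5678 0.0291 0.17  ] rot [1.000e-03 3.141e+00 0.000e+00] f [ 0.14  0.39 -1.29] gw 0.399 gf 25.0 q [-0.38  0.19  0.32  1.75 -0.06  1.21  1.52]
t 7.7 pos [0.5677 0.0291 0.1699] rot [1.000e-03 3.141e+00 0.000e+00] f [ 0.55  0.   -1.69] gw 0.399 gf 25.0 q [-0.38  0.19  0.32  1.75 -0.06  1.21  1.52]
```

```bash
python3 -m inch '[{"slide":[0.002,0,0.02],"angular":[0,0,0],"claw":-0.5},{"slide":[0.002,0,0.04],"angular":[0,0,0],"claw":-0.5},{"slide":[0.002,0,0.055],"angular":[0,0,0],"claw":-0.5},{"slide":[0.002,0,0.065],"angular":[0,0,0],"claw":-0.5},{"slide":[0.002,0,0.072],"angular":[0,0,0],"claw":-0.5},{"slide":[0.002,0,0.076],"angular":[0,0,0],"claw":-0.5},{"slide":[0.002,0,0.08],"angular":[0,0,0],"claw":-0.5},{"slide":[0.002,0,0.084],"angular":[0,0,0],"claw":-0.5},{"slide":[0.002,0,0.084],"angular":[0,0,0],"claw":-0.5},{"slide":[0.002,0,0.084],"angular":[0,0,0],"claw":-0.5}]'
python3 - <<'E'
from h import *
for i in range(6):
    s=st();ctrl.get_image("top")
E
```

```text
time: 8.75
position: [0.5671, 0.0292, 0.1488]
tool_rot: [0.0, 3.141, 0.0]
ft_force: [-0.4, -0.2, -0.9]
grip_width: 0.397
grip_force: 25.0
t 8.75 pos [0.5671 0.0292 0.1488] rot [0.    3.141 0.   ] f [-0.43 -0.2  -0.92] gw 0.397 gf 25.0 q [-0.38  0.21  0.32  1.78 -0.07  1.17  1.53]
t 8.8 pos [0.5671 0.0292 0.1489] rot [1.000e-03 3.141e+00 0.000e+00] f [ 0.33 -0.78  0.12] gw 0.403 gf 25.0 q [-0.38  0.21  0.32  1.78 -0.07  1.17  1.53]
t 8.85 pos [0.5671 0.0292 0.1488] rot [0.    3.141 0.   ] f [ 0.01  0.65 -0.2 ] gw 0.398 gf 25.0 q [-0.38  0.21  0.32  1.78 -0.07  1.17  1.53]
t 8.9 pos [0.5671 0.0292 0.1487] rot [0.    3.141 0.   ] f [ 0.25  1.39 -0.74] gw 0.4 gf 25.0 q [-0.38  0.21  0.32  1.78 -0.07  1.17  1.53]
t 8.95 pos [0.5671 0.0292 0.1487] rot [0.    3.141 0.   ] f [-0.5  -0.21  0.28] gw 0.4 gf 25.0 q [-0.38  0.21  0.32  1.78 -0.07  1.17  1.53]
t 9.0 pos [0.5671 0.0292 0.1487] rot [0.    3.141 0.   ] f [ 0.09  0.57 -0.74] gw 0.396 gf 25.0 q [-0.38  0.21  0.32  1.78 -0.07  1.17  1.53]
```

```bash
python3 -m inch '[{"slide":[0,0,0.004],"angular":[0,0,0],"claw":-0.5},{"slide":[0,0,0.006],"angular":[0,0,0],"claw":-0.5},{"slide":[0,0,0.006],"angular":[0,0,0],"claw":-0.5},{"slide":[0,0,0.006],"angular":[0,0,0],"claw":-0.1},{"slide":[0,0,0.006],"angular":[0,0,0],"claw":0.1},{"slide":[0,0,0.006],"angular":[0,0,0],"claw":0.3},{"slide":[0,0,0.006],"angular":[0,0,0],"claw":0.5},{"slide":[0,0,0.006],"angular":[0,0,0],"claw":0.6},{"slide":[0,0,0.006],"angular":[0,0,0],"claw":0.6},{"slide":[0,0,0.006],"angular":[0,0,0],"claw":0.6}]' && python3 -m inch '[{"slide":[0,0,-0.04],"angular":[0,0,0],"claw":0.6},{"slide":[0,0,-0.1],"angular":[0,0,0],"claw":0.6},{"slide":[0,0,-0.18],"angular":[0,0,0],"claw":0.6},{"slide":[0,0,-0.26],"angular":[0,0,0],"claw":0.6},{"slide":[0,0,-0.32],"angular":[0,0,0],"claw":0.8},{"slide":[0,0,-0.32],"angular":[0,0,0],"claw":1}]'
python3 - <<'E'
from h import *
st()
for c in("side","top"):
    im=snap(c,"placed_"+c);W=cloud(im).reshape(-1,3)
    def band(c0,r,z0,z1): return W[(np.hypot(W[:,0]-c0[0],W[:,1]-c0[1])<r)&(W[:,2]>z0)&(W[:,2]<z1)]
    for n,z0,z1,r in(("collar",.155,.168,.035),("flange",.128,.14,.05)):
        P=band((.567,.0285),r,z0,z1)
        if len(P)>5: print(c,n,len(P),cv2.minEnclosingCircle(P[:,:2].astype(np.float32)),P.mean(0).round(4),np.median(P[:,2]))
a=cv2.imread("pics/placed_side.png")[90:290,170:420];cv2.imwrite("pics/placed_c.png",cv2.resize(a,None,fx=2.5,fy=2.5))
E
```

```text
time: 10.05
position: [0.567, 0.0291, 0.1471]
tool_rot: [0.001, 3.142, 0.0]
ft_force: [-0.2, 0.8, -0.1]
grip_width: 0.792
grip_force: 0.0
time: 10.65
position: [0.5687, 0.0292, 0.2306]
tool_rot: [0.001, 3.136, 0.002]
ft_force: [-0.1, -0.4, -0.0]
grip_width: 0.903
grip_force: 0.0
t 10.65 pos [0.5687 0.0292 0.2306] rot [1.000e-03 3.136e+00 2.000e-03] f [-0.09 -0.39 -0.01] gw 0.903 gf 0.0 q [-0.39  0.15  0.32  1.68 -0.05  1.32  1.51]
side collar 172 ((0.5680519342422485, 0.028200602158904076), 0.01871444843709469) [0.5669 0.0261 0.1605] 0.16123879163610677
side flange 339 ((0.5676531195640564, 0.027108680456876755), 0.03238113224506378) [0.5656 0.0174 0.134 ] 0.13385871723467224
```

View pics/placed_c.png

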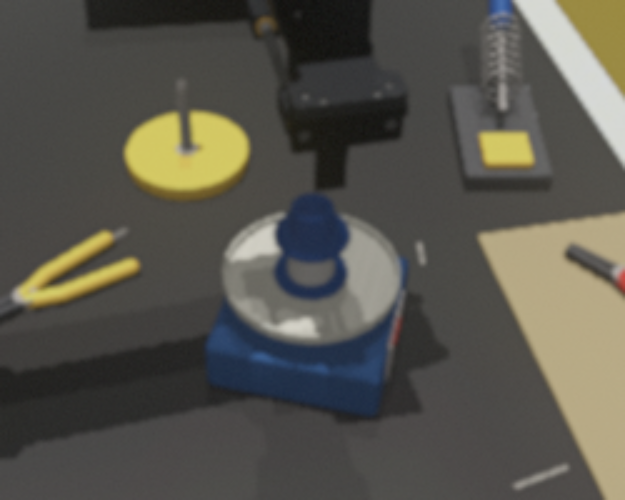

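The part reel stands upright in the middle of the pan, at (312,245) in the crop, and the spindle is empty. Now the full reel.

```bash
python3 -m inch '[{"slide":[0.03,-0.1,0],"angular":[0,0,0],"claw":1},{"slide":[0.09,-0.26,0],"angular":[0,0,0],"claw":1},{"slide":[0.15,-0.42,0],"angular":[0,0,0],"claw":1},{"slide":[0.21,-0.58,0],"angular":[0,0,0],"claw":1},{"slide":[0.26,-0.74,0],"angular":[0,0,0],"claw":1},{"slide":[0.31,-0.88,0],"angular":[0,0,0],"claw":1},{"slide":[0.348,-1,0],"angular":[0,0,0],"claw":1}]' && python3 -m inch '[{"slide":[0.05,-0.15,0],"angular":[0,0,0],"claw":1},{"slide":[0.068,-0.196,0.04],"angular":[0,0,0],"claw":1},{"slide":[0.068,-0.196,0.14],"angular":[0,0,0],"claw":1},{"slide":[0.068,-0.196,0.24],"angular":[0,0,0],"claw":1},{"slide":[0.068,-0.196,0.34],"angular":[0,0,0],"claw":1},{"slide":[0.068,-0.196,0.4],"angular":[0,0,0],"claw":1},{"slide":[0.068,-0.196,0.4],"angular":[0,0,0],"claw":1},{"slide":[0.068,-0.196,0.4],"angular":[0,0,0],"claw":1}]'
python3 - <<'E'
from h import *
for i in range(5):
    s=st();ctrl.get_image("top")
E
```

```text
time: 11.45
position: [0.478, -0.2228, 0.2259]
tool_rot: [-0.003, -3.14, -0.001]
ft_force: [-0.4, 0.1, -0.4]
grip_width: 1.003
grip_force: 0.0
time: 12.25
position: [0.4631, -0.2697, 0.1271]
tool_rot: [-0.0, -3.141, -0.0]
ft_force: [0.4, -0.2, -0.2]
grip_width: 0.997
grip_force: 0.0
t 12.25 pos [ 0.4631 -0.2697  0.1271] rot [-0.    -3.141 -0.   ] f [ 0.42 -0.25 -0.16] gw 0.997 gf 0.0 q [-0.04  0.17  0.57  1.88 -0.1   1.11  2.14]
t 12.3 pos [ 0.4636 -0.27    0.1278] rot [ 0.00e+00  3.14e+00 -1.00e-03] f [-0.06 -0.63  0.99] gw 0.997 gf 0.0 q [-0.04  0.17  0.57  1.88 -0.1   1.11  2.14]
t 12.35 pos [ 0.4638 -0.2701  0.1282] rot [ 0.00e+00  3.14e+00 -1.00e-03] f [0.38 0.15 0.8 ] gw 1.004 gf 0.0 q [-0.04  0.17  0.57  1.88 -0.1   1.11  2.14]
t 12.4 pos [ 0.4638 -0.2702  0.1283] rot [ 0.000e+00  3.139e+00 -1.000e-03] f [-0.63 -0.36  0.38] gw 1.0 gf 0.0 q [-0.04  0.17  0.57  1.88 -0.1   1.11  2.14]
t 12.45 pos [ 0.4637 -0.2701  0.1283] rot [ 0.000e+00  3.139e+00 -1.000e-03] f [0.32 0.41 0.6 ] gw 1.001 gf 0.0 q [-0.04  0.17  0.57  1.88 -0.1   1.11  2.14]
```

```bash
python3 -m inch '[{"slide":[0.002,0,0.06],"angular":[0,0,0],"claw":1},{"slide":[0.002,0,0.13],"angular":[0,0,0],"claw":1},{"slide":[0.002,0,0.19],"angular":[0,0,0],"claw":1},{"slide":[0.002,0,0.24],"angular":[0,0,0],"claw":1},{"slide":[0.002,0,0.26],"angular":[0,0,0],"claw":1},{"slide":[0.002,0,0.26],"angular":[0,0,0],"claw":1},{"slide":[0.002,0,0.26],"angular":[0,0,0],"claw":1},{"slide":[0.002,0,0.26],"angular":[0,0,0],"claw":1}]' && python3 -m inch '[{"slide":[0,0,0],"angular":[0,0,0],"claw":-0.1},{"slide":[0,0,0],"angular":[0,0,0],"claw":-0.3},{"slide":[0,0,0],"angular":[0,0,0],"claw":-0.5},{"slide":[0,0,0],"angular":[0,0,0],"claw":-0.5},{"slide":[0,0,0],"angular":[0,0,0],"claw":-0.5},{"slide":[0,0,0],"angular":[0,0,0],"claw":-0.5},{"slide":[0,0,0],"angular":[0,0,0],"claw":-0.5},{"slide":[0,0,0],"angular":[0,0,0],"claw":-0.5}]' 40
python3 - <<'E'
from h import *
for i in range(2):
    s=st();ctrl.get_image("top")
E
python3 -m inch '[{"slide":[0,0,-0.03],"angular":[0,0,0],"claw":-0.5},{"slide":[0,0,-0.1],"angular":[0,0,0],"claw":-0.5},{"slide":[0,0,-0.2],"angular":[0,0,0],"claw":-0.5},{"slide":[0,0,-0.32],"angular":[0,0,0],"claw":-0.5},{"slide":[0,0,-0.44],"angular":[0,0,0],"claw":-0.5},{"slide":[0,0,-0.56],"angular":[0,0,0],"claw":-0.5},{"slide":[0,0,-0.68],"angular":[0,0,0],"claw":-0.5},{"slide":[0,0,-0.76],"angular":[0,0,0],"claw":-0.5},{"slide":[0,0,-0.8],"angular":[0,0,0],"claw":-0.5},{"slide":[0,0,-0.8],"angular":[0,0,0],"claw":-0.5}]'
python3 - <<'E'
from h import *
for i in range(4):
    s=st();ctrl.get_image("top")
E
```

```text
time: 13.3
position: [0.463, -0.2702, 0.0628]
tool_rot: [0.001, 3.14, -0.001]
ft_force: [-0.2, 0.1, 1.5]
grip_width: 0.999
grip_force: 0.0
time: 14.1
position: [0.4624, -0.2699, 0.062]
tool_rot: [0.0, 3.141, -0.0]
ft_force: [-0.6, -0.7, -0.5]
grip_width: 0.412
grip_force: 40.0
t 14.1 pos [ 0.4624 -0.2699  0.062 ] rot [ 0.     3.141 -0.   ] f [-0.62 -0.73 -0.45] gw 0.412 gf 40.0 q [-0.02  0.26  0.56  1.94 -0.16  0.98  2.19]
t 14.15 pos [ 0.4624 -0.2699  0.062 ] rot [ 1.000e-03  3.142e+00 -0.000e+00] f [-0.04 -0.34 -0.72] gw 0.413 gf 40.0 q [-0.02  0.26  0.56  1.94 -0.16  0.98  2.19]
time: 15.2
position: [0.4627, -0.27, 0.263]
tool_rot: [0.001, 3.14, -0.001]
ft_force: [0.4, 0.4, -4.0]
grip_width: 0.414
grip_force: 40.0
t 15.2 pos [ 0.4627 -0.27    0.263 ] rot [ 1.00e-03  3.14e+00 -1.00e-03] f [ 0.41  0.38 -3.98] gw 0.414 gf 40.0 q [-0.07  0.06  0.58  1.71 -0.03  1.38  2.08]
t 15.25 pos [ 0.4621 -0.2697  0.2616] rot [-1.000e-03 -3.141e+00 -1.000e-03] f [-0.26  0.09 -4.52] gw 0.413 gf 40.0 q [-0.07  0.06  0.58  1.71 -0.03  1.38  2.08]
t 15.3 pos [ 0.4618 -0.2694  0.2608] rot [-0.00e+00 -3.14e+00 -1.00e-03] f [-0.68 -0.32 -4.27] gw 0.412 gf 40.0 q [-0.07  0.06  0.58  1.71 -0.03  1.38  2.08]
t 15.35 pos [ 0.4616 -0.2693  0.2605] rot [-1.000e-03 -3.139e+00 -2.000e-03] f [ 0.3   0.15 -3.75] gw 0.411 gf 40.0 q [-0.07  0.06  0.58  1.71 -0.03  1.38  2.08]
```

```bash
python3 -m inch '[{"slide":[0,0.06,0],"angular":[0,0,0],"claw":-0.5},{"slide":[0,0.18,0],"angular":[0,0,0],"claw":-0.5},{"slide":[0,0.32,0],"angular":[0,0,0],"claw":-0.5},{"slide":[0,0.46,0],"angular":[0,0,0],"claw":-0.5},{"slide":[0,0.6,0],"angular":[0,0,0],"claw":-0.5},{"slide":[0,0.74,0],"angular":[0,0,0],"claw":-0.5},{"slide":[0,0.88,0],"angular":[0,0,0],"claw":-0.5},{"slide":[0,1,0],"angular":[0,0,0],"claw":-0.5}]' && python3 -m inch '[{"slide":[-0.02,0.14,0],"angular":[0,0,0],"claw":-0.5},{"slide":[-0.04,0.28,0],"angular":[0,0,0],"claw":-0.5},{"slide":[-0.06,0.42,0],"angular":[0,0,0],"claw":-0.5},{"slide":[-0.08,0.56,0],"angular":[0,0,0],"claw":-0.5},{"slide":[-0.1,0.7,0],"angular":[0,0,0],"claw":-0.5},{"slide":[-0.12,0.84,0],"angular":[0,0,0],"claw":-0.5},{"slide":[-0.132,0.94,0],"angular":[0,0,0],"claw":-0.5},{"slide":[-0.132,1,0],"angular":[0,0,0],"claw":-0.5}]' && python3 -m inch '[{"slide":[0,0.1,0],"angular":[0,0,0],"claw":-0.5},{"slide":[0,0.2,0],"angular":[0,0,0],"claw":-0.5},{"slide":[0,0.27,0],"angular":[0,0,0],"claw":-0.5},{"slide":[0,0.3,0],"angular":[0,0,0],"claw":-0.5},{"slide":[0,0.3,0.05],"angular":[0,0,0],"claw":-0.5},{"slide":[0,0.3,0.13],"angular":[0,0,0],"claw":-0.5},{"slide":[0,0.3,0.2],"angular":[0,0,0],"claw":-0.5},{"slide":[0,0.3,0.24],"angular":[0,0,0],"claw":-0.5},{"slide":[0,0.3,0.26],"angular":[0,0,0],"claw":-0.5},{"slide":[0,0.3,0.26],"angular":[0,0,0],"claw":-0.5}]'
python3 - <<'E'
from h import *
for i in range(5):
    s=st();im=snap("side","over")
W=cloud(im).reshape(-1,3)
z0=s["position"][2]-.062
def band(c0,r,a,b): return W[(np.hypot(W[:,0]-c0[0],W[:,1]-c0[1])<r)&(W[:,2]>a)&(W[:,2]<b)]
c0=s["position"][:2]
for n,a,b,r in(("upper flange",z0+.041,z0+.053,.05),("lower edge",z0-.003,z0+.008,.05)):
    P=band(c0,r,a,b);print(n,len(P),cv2.minEnclosingCircle(P[:,:2].astype(np.float32)) if len(P)>3 else "",P.mean(0),P.min(0),P.max(0))
    if len(P)>9:
        f,r=fitc(P[:,:2]);print("fit",f,r)
P=band((.4957,.3055),.02,.03,.115)
for a in np.arange(.03,.11,.01):
    Q=P[(P[:,2]>a)&(P[:,2]<a+.01)]
    if len(Q):print("sp",a.round(3),len(Q),Q.mean(0).round(4))
a=cv2.imread("pics/over.png")[60:260,150:400];cv2.imwrite("pics/over_c.png",cv2.resize(a,None,fx=2.5,fy=2.5))
E
```

```text
time: 16.2
position: [0.4616, -0.0178, 0.2608]
tool_rot: [0.001, -3.14, -0.0]
ft_force: [0.4, -0.5, -3.7]
grip_width: 0.411
grip_force: 40.0
time: 17.0
position: [0.4947, 0.2325, 0.2603]
tool_rot: [0.004, -3.139, 0.001]
ft_force: [-0.5, 0.4, -4.4]
grip_width: 0.408
grip_force: 40.0
time: 18.0
position: [0.4955, 0.3042, 0.1964]
tool_rot: [-0.002, -3.141, 0.001]
ft_force: [0.5, -0.7, -3.1]
grip_width: 0.413
grip_force: 40.0
t 18.0 pos [0.4955 0.3042 0.1964] rot [-2.000e-03 -3.141e+00  1.000e-03] f [ 0.54 -0.74 -3.08] gw 0.413 gf 40.0 q [-0.61  0.2   0.02  1.68 -0.    1.27  0.98]
t 18.05 pos [0.4959 0.3047 0.1973] rot [ 2.000e-03  3.141e+00 -0.000e+00] f [-0.12  0.09 -3.34] gw 0.412 gf 40.0 q [-0.61  0.2   0.02  1.68 -0.    1.27  0.98]
t 18.1 pos [0.4961 0.3051 0.1979] rot [1.00e-03 3.14e+00 1.00e-03] f [ 0.71  0.28 -3.4 ] gw 0.406 gf 40.0 q [-0.61  0.2   0.01  1.68 -0.    1.27  0.98]
t 18.15 pos [0.4962 0.3053 0.1981] rot [1.00e-03 3.14e+00 1.00e-03] f [ 0.9   0.77 -2.8 ] gw 0.412 gf 40.0 q [-0.61  0.2   0.01  1.68 -0.    1.27  0.98]
t 18.2 pos [0.4962 0.3054 0.1981] rot [1.00e-03 3.14e+00 2.00e-03] f [ 0.22  0.54 -3.8 ] gw 0.412 gf 40.0 q [-0.61  0.2   0.01  1.68 -0.    1.27  0.98]
upper flange 206 ((0.49561378359794617, 0.3032321333885193), 0.03395703807473183) [0.49613394 0.2935125  0.1838326 ] [0.46462218 0.27218211 0.17770044] [0.52933784 0.32775983 0.18913475]
fit [0.49686218 0.30423083] 0.026941275649441647
lower edge 90 ((0.49716320633888245, 0.3037761151790619), 0.03197140619158745) [0.49524216 0.28486696 0.14075816] [0.46548562 0.27231426 0.13695724] [0.52837625 0.3122911  0.14398393]
fit [0.49793946 0.30528815] 0.02934301493910633
sp 0.03 17 [0.4966 0.3016 0.0345]
sp 0.04 17 [0.4958 0.3012 0.0451]
sp 0.05 15 [0.497  0.3009 0.0555]
sp 0.06 18 [0.4971 0.3012 0.0656]
sp 0.07 18 [0.4977 0.3023 0.075 ]
sp 0.08 15 [0.4959 0.3015 0.0839]
sp 0.09 20 [0.4971 0.3021 0.0943]
sp 0.1 12 [0.4967 0.3028 0.1033]
```

View pics/over_c.png

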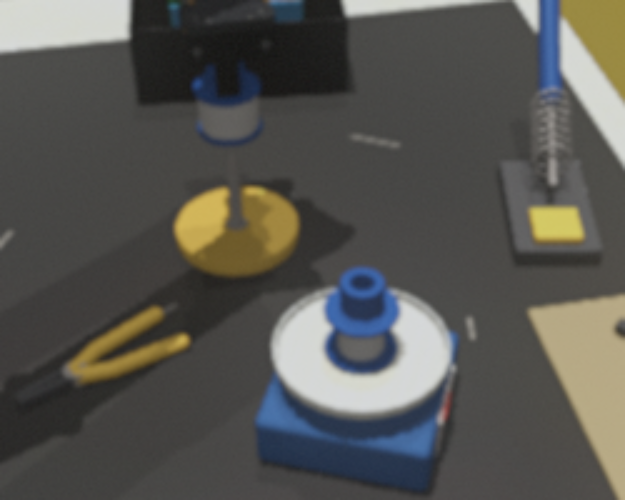

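The full reel hangs upright at (228,110) in the crop, in line with the spindle below it (237,160). The part reel still stands on the pan. Lowering.

```bash
python3 -m inch '[{"slide":[0,0,0.03],"angular":[0,0,0],"claw":-0.5},{"slide":[0,0,0.06],"angular":[0,0,0],"claw":-0.5},{"slide":[0,0,0.09],"angular":[0,0,0],"claw":-0.5},{"slide":[0,0,0.115],"angular":[0,0,0],"claw":-0.5},{"slide":[0,0,0.135],"angular":[0,0,0],"claw":-0.5},{"slide":[0,0,0.155],"angular":[0,0,0],"claw":-0.5},{"slide":[0,0,0.175],"angular":[0,0,0],"claw":-0.5},{"slide":[0,0,0.19],"angular":[0,0,0],"claw":-0.5},{"slide":[0,0,0.2],"angular":[0,0,0],"claw":-0.5},{"slide":[0,0,0.2],"angular":[0,0,0],"claw":-0.5}]'
python3 - <<'E'
from h import *
for i in range(5):
    s=st();ctrl.get_image("side")
E
```

```text
time: 19.25
position: [0.4954, 0.3051, 0.1467]
tool_rot: [-0.0, -3.141, 0.0]
ft_force: [-0.1, -0.2, -3.6]
grip_width: 0.411
grip_force: 40.0
t 19.25 pos [0.4954 0.3051 0.1467] rot [-0.    -3.141  0.   ] f [-0.1  -0.19 -3.59] gw 0.411 gf 40.0 q [-0.61  0.23  0.01  1.74 -0.    1.17  0.98]
t 19.3 pos [0.4956 0.3052 0.147 ] rot [-1.000e-03 -3.142e+00 -0.000e+00] f [ 0.42 -0.53 -4.18] gw 0.411 gf 40.0 q [-0.61  0.23  0.01  1.74 -0.    1.17  0.98]
t 19.35 pos [0.4957 0.3053 0.1472] rot [0.    3.141 0.   ] f [ 0.24  0.21 -2.55] gw 0.411 gf 40.0 q [-0.61  0.23  0.01  1.74 -0.    1.17  0.98]
t 19.4 pos [0.4958 0.3053 0.1474] rot [0.000e+00 3.141e+00 1.000e-03] f [ 0.36  0.29 -3.8 ] gw 0.413 gf 40.0 q [-0.61  0.23  0.01  1.74 -0.    1.17  0.98]
t 19.45 pos [0.4958 0.3053 0.1474] rot [1.000e-03 3.141e+00 1.000e-03] f [-0.   -0.51 -4.11] gw 0.412 gf 40.0 q [-0.61  0.23  0.01  1.74 -0.    1.17  0.98]
```

```bash
python3 -m inch '[{"slide":[0,0,0.02],"angular":[0,0,0],"claw":-0.5},{"slide":[0,0,0.05],"angular":[0,0,0],"claw":-0.5},{"slide":[0,0,0.085],"angular":[0,0,0],"claw":-0.5},{"slide":[0,0,0.12],"angular":[0,0,0],"claw":-0.5},{"slide":[0,0,0.155],"angular":[0,0,0],"claw":-0.5},{"slide":[0,0,0.19],"angular":[0,0,0],"claw":-0.5},{"slide":[0,0,0.22],"angular":[0,0,0],"claw":-0.5},{"slide":[0,0,0.24],"angular":[0,0,0],"claw":-0.5},{"slide":[0,0,0.25],"angular":[0,0,0],"claw":-0.5},{"slide":[0,0,0.25],"angular":[0,0,0],"claw":-0.5}]' && python3 -m inch '[{"slide":[0,0,0],"angular":[0,0,0],"claw":-0.5},{"slide":[0,0,0],"angular":[0,0,0],"claw":-0.5},{"slide":[0,0,0.004],"angular":[0,0,0],"claw":-0.5},{"slide":[0,0,0.008],"angular":[0,0,0],"claw":-0.5},{"slide":[0,0,0.012],"angular":[0,0,0],"claw":-0.5},{"slide":[0,0,0.015],"angular":[0,0,0],"claw":-0.5},{"slide":[0,0,0.018],"angular":[0,0,0],"claw":-0.5},{"slide":[0,0,0.018],"angular":[0,0,0],"claw":-0.5},{"slide":[0,0,0.018],"angular":[0,0,0],"claw":-0.5}]'
python3 - <<'E'
from h import *
for i in range(5):
    s=st();ctrl.get_image("side")
E
```

```text
time: 20.5
position: [0.4955, 0.3051, 0.0843]
tool_rot: [-0.0, -3.141, 0.0]
ft_force: [0.2, -1.6, -3.6]
grip_width: 0.41
grip_force: 40.0
time: 21.4
position: [0.4956, 0.3052, 0.0801]
tool_rot: [0.001, 3.142, 0.0]
ft_force: [0.7, -0.4, -4.0]
grip_width: 0.409
grip_force: 40.0
t 21.4 pos [0.4956 0.3052 0.0801] rot [1.000e-03 3.142e+00 0.000e+00] f [ 0.73 -0.43 -4.04] gw 0.409 gf 40.0 q [-0.61  0.3   0.01  1.8  -0.    1.04  0.98]
t 21.45 pos [0.4956 0.3052 0.0801] rot [1.000e-03 3.141e+00 0.000e+00] f [ 0.29  0.77 -4.14] gw 0.409 gf 40.0 q [-0.61  0.3   0.01  1.8  -0.    1.04  0.98]
t 21.5 pos [0.4956 0.3052 0.0801] rot [0.    3.141 0.   ] f [-0.42 -0.17 -3.68] gw 0.411 gf 40.0 q [-0.61  0.3   0.01  1.8  -0.    1.04  0.98]
t 21.55 pos [0.4956 0.3052 0.0801] rot [0.    3.141 0.   ] f [ 0.63  0.88 -3.63] gw 0.408 gf 40.0 q [-0.61  0.3   0.01  1.8  -0.    1.04  0.98]
t 21.6 pos [0.4956 0.3052 0.0801] rot [0.    3.142 0.   ] f [-1.05 -0.14 -3.59] gw 0.405 gf 40.0 q [-0.61  0.3   0.01  1.8  -0.    1.04  0.98]
```

Not touching yet, so I'll creep down in 0.5 mm steps.

```bash
python3 -m inch '[{"slide":[0,0,0.002],"angular":[0,0,0],"claw":-0.5},{"slide":[0,0,0.003],"angular":[0,0,0],"claw":-0.5},{"slide":[0,0,0.003],"angular":[0,0,0],"claw":-0.5},{"slide":[0,0,0.003],"angular":[0,0,0],"claw":-0.5}]'
python3 - <<'E'
from h import *
f=[]
for i in range(4):
    ctrl.get_image("side");s=ctrl.get_state();f.append(s["ft_force"])
print(s["position"],np.mean(f,0))
E
python3 -m inch '[{"slide":[0,0,0.002],"angular":[0,0,0],"claw":-0.5},{"slide":[0,0,0.003],"angular":[0,0,0],"claw":-0.5},{"slide":[0,0,0.003],"angular":[0,0,0],"claw":-0.5},{"slide":[0,0,0.003],"angular":[0,0,0],"claw":-0.5}]'
python3 - <<'E'
from h import *
f=[]
for i in range(4):
    ctrl.get_image("side");s=ctrl.get_state();f.append(s["ft_force"])
print(s["position"],np.mean(f,0))
E
```

```text
time: 22.05
position: [0.4957, 0.3052, 0.08]
tool_rot: [0.001, 3.141, 0.0]
ft_force: [-3.2, -2.3, 4.7]
grip_width: 0.408
grip_force: 40.0
[0.49572333 0.30524099 0.08003257] [-3.00513633 -1.44242106  5.40493818]
time: 22.65
position: [0.4957, 0.3052, 0.08]
tool_rot: [0.001, 3.141, 0.0]
ft_force: [-4.7, -3.4, 10.2]
grip_width: 0.412
grip_force: 40.0
[0.49573517 0.3052232  0.07998827] [-4.68661481 -2.6723425   9.53313342]
```

Seated on the stand: TCP stopped at 0.080 and the force rose to about +9.5 N. Releasing.

```bash
python3 -m inch '[{"slide":[0,0,-0.003],"angular":[0,0,0],"claw":-0.5},{"slide":[0,0,-0.003],"angular":[0,0,0],"claw":-0.5},{"slide":[0,0,-0.003],"angular":[0,0,0],"claw":-0.1},{"slide":[0,0,-0.003],"angular":[0,0,0],"claw":0.1},{"slide":[0,0,-0.003],"angular":[0,0,0],"claw":0.3},{"slide":[0,0,-0.003],"angular":[0,0,0],"claw":0.5},{"slide":[0,0,-0.003],"angular":[0,0,0],"claw":0.6},{"slide":[0,0,-0.003],"angular":[0,0,0],"claw":0.6},{"slide":[0,0,-0.003],"angular":[0,0,0],"claw":0.6},{"slide":[0,0,-0.003],"angular":[0,0,0],"claw":0.6}]' && python3 -m inch '[{"slide":[0,0,-0.04],"angular":[0,0,0],"claw":0.6},{"slide":[0,0,-0.1],"angular":[0,0,0],"claw":0.6},{"slide":[0,0,-0.2],"angular":[0,0,0],"claw":0.6},{"slide":[0,0,-0.32],"angular":[0,0,0],"claw":0.6},{"slide":[0,0,-0.44],"angular":[0,0,0],"claw":0.6},{"slide":[0,0,-0.56],"angular":[0,0,0],"claw":0.6},{"slide":[0,0,-0.6],"angular":[0,0,0],"claw":0.6},{"slide":[0,0,-0.6],"angular":[0,0,0],"claw":0.6},{"slide":[0,0,-0.6],"angular":[0,0,0],"claw":0.6},{"slide":[0,0,-0.6],"angular":[0,0,0],"claw":0.6}]'
python3 - <<'E'
from h import *
st();im=snap("side","end");W=cloud(im).reshape(-1,3)
def band(c0,r,a,b): return W[(np.hypot(W[:,0]-c0[0],W[:,1]-c0[1])<r)&(W[:,2]>a)&(W[:,2]<b)]
for n,c0,a,b in(("full collar",(.4957,.3055),.087,.098),("full flange",(.4957,.3055),.06,.072),("tip",(.4957,.3055),.1,.112),("part collar",(.567,.0285),.155,.168),("foil flange",(.6075,-.2805),.042,.054)):
    P=band(c0,.045,a,b)
    print(n,len(P),np.round(sum(map(list,[cv2.minEnclosingCircle(P[:,:2].astype(np.float32))[0]]),[]),4),np.median(P,0).round(4))
a=cv2.imread("pics/end.png")[60:260,150:400];cv2.imwrite("pics/end_c.png",cv2.resize(a,None,fx=2.5,fy=2.5))
E
```

```text
time: 23.85
position: [0.4957, 0.3052, 0.0793]
tool_rot: [0.001, 3.141, 0.0]
ft_force: [0.7, 0.3, -0.1]
grip_width: 0.794
grip_force: 0.0
time: 24.85
position: [0.4948, 0.3046, 0.2276]
tool_rot: [-0.0, -3.139, 0.003]
ft_force: [-0.6, -0.3, 0.1]
grip_width: 0.801
grip_force: 0.0
t 24.85 pos [0.4948 0.3046 0.2276] rot [-0.000e+00 -3.139e+00  3.000e-03] f [-0.58 -0.27  0.14] gw 0.801 gf 0.0 q [-0.61  0.18  0.02  1.64 -0.    1.33  0.98]
full collar 105 [0.4972 0.3039] [0.4969 0.2987 0.0942]
full flange 198 [0.4987 0.3044] [0.4957 0.2912 0.0666]
tip 10 [0.4964 0.3044] [0.4976 0.3031 0.1029]
part collar 170 [0.5674 0.0273] [0.5664 0.0255 0.1611]
foil flange 617 [ 0.6089 -0.2805] [ 0.6003 -0.2915  0.0477]
```

View pics/end_c.png

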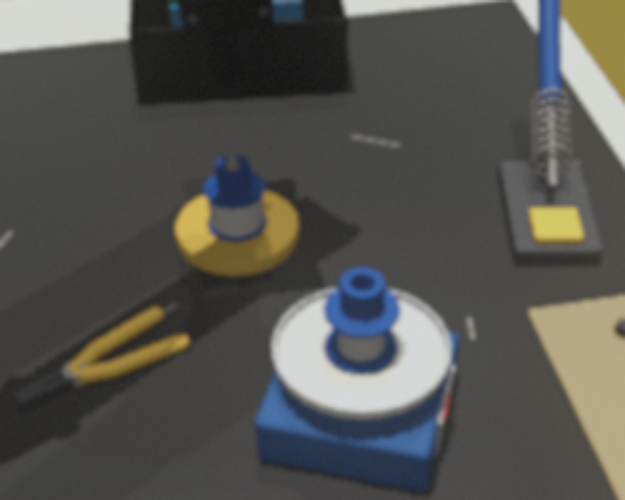

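The full reel is fully seated on the stand at (237,200), collar top at z = 0.094. The part reel is upright in mid-pan at (362,315), the foil reel hasn't moved, and the gripper is clear.

```bash
python3 -c "
from bench import ctrl
print(ctrl.close_job())"
```

```text
the job is handed in; nothing more can be done
None
```

The part-used reel is standing upright in the middle of the balance pan, the full reel is seated fully down on the spindle, the foil reel is where it started, and the job was handed in at about 25 s; no verdict was returned.

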